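Collect the last brick from the press's catch tray

ROBOT

A 6-joint arm with a two-finger parallel gripper is mounted at the origin on the work surface. World frame = base frame: x ahead of the robot, y to its left, z up, the work surface at z = 0. Lengths are in m, angles in degrees, forces in N, time in s.
With the tool pointing down it reaches from about 0.4 to 0.825 m from the base axis. Payload 7 kg.
Tool frame: the origin (TCP) lies between the finger pads, 19 mm behind the fingertips; this is the grasp point; z points along the fingers, y is the line along which they close (so a half turn about z gives the same grasp; the last joint's range is limited). The gripper opens to 88 mm and grips with 3 to 60 N. Pads are 19 mm wide; open, the fingers measure 130 mm over their backs; the gripper's body (78 mm by 193 mm) begins 47 mm behind the grasp point.
Start: joints at [91.851, 20.546, 0.682, 0, -70.136, -16.507], TCP at [0.171, 0.653, 0.245] pointing down, gripper open.
Joint ranges: [-176.03, 176.03], [-82.01, 121.73], [-58.28, 71.71], [-173.87, 95.51], [-174.79, -0.11], [-173.66, 173.66]. Speed limits (degrees/s): [136.94, 136.94, 172.46, 180, 180, 180].

INTERFACE

Orientations are given as [roll, pitch, yaw] about the fixed x, y, z axes, in that order (R = Rz(yaw) Ry(pitch) Rx(roll)).
In Python, from plant import telemetry, snapshot, workorder, nets gives the robot as it stands.
- The arm moves only by the shell command python3 -m creep 'ROWS'. ROWS is JSON, a list that holds one entry, the list of rows, each a list of 5 numbers: the shift along the tool's x, y, z normalised to -1 to 1, where 1 is 0.2 m, then the turn about the tool's z normalised to -1 to 1, where 1 is pi/2 rad, then the opening, from 0 (shut) to 1 (fully open). In form: [[[x, y, z, spin, hand], ...]]. A call has 1 to 8 rows; each row shifts and turns the commanded pose from where the row before left it, along the tool's axes as they then stand; what a row does not reach is not made up. A row lasts 1/12 s, in which the tool goes at most 41.7 mm and 7.16 degrees, less where a joint would pass 70% of its speed; a pose out of reach is approached as far as the arm can. A call with a number of a shift or a turn outside -1 to 1 is refused whole. A call with a gripper value outside its range is refused whole. The fingers move at their own pace and stop on an object; the grip force is fixed at half the most. Time passes only in rows, so rows that do not move let the fingers close. It gives the time, the measured TCP pose, the force, the opening and the grip force at its end, in the units of the state.
- telemetry.get_obs(): the state, without advancing time (a new reading comes with each control period).
- snapshot(name): name is "side" or "top"; returns a dict with "frame" (420x560x3 uint8, red, green, blue), "fx", "fy", "cx", "cy" (pixels), "k1" (the pictures are not rectified: a ray, as slopes to the right and down, at radius r is drawn at 1 + k1 r^2 times it, then the intrinsics apply), "rvec" (rotation vector, rad) and "tvec" (3), from world to camera coordinates, as OpenCV has them. Camera axes: x right, y down, z forward; pixel columns grow to the right and rows downward; lengths in m; the calibration is good to about 2 mm. A picture is of the moment at which its call begins. There is no depth.
- workorder.close_job(): hands the job in; it is judged then, once.
Trained networks look in a picture, given as the dict that the camera call returned (one of the last four; its "shot" number tells which), for a name from the list of things; names that differ only in an ending like _2 or _b are one class to them, and where a whole thing is asked for, a point or a joint stands for the part that bears it (a point fixed in the world has none). Each returns a list of dicts, best first, with "confidence" (0 to 1); they miss things now and then, are a little off and sometimes report something else, mostly with a low value. They report only what shows in the picture. A call takes as long as a camera call. They do not tell look-alikes from the thing itself.
- nets.find_in(picture, query): "uv" ([column, row] in pixels, amid what is visible of it).
- nets.masks_of(picture, query): "region" (420x560 bool, what is visible of it) and "uv" ([column, row] in pixels, amid what is visible of it).
- nets.landmark_of(picture, query): "uv" ([column, row] in pixels: a listed point, or the origin of a listed thing).
The state is a dict: "clock": time; "joint_pos": joint angles; "qvel": joint speeds; "tau": joint torques, N m; "tool_pos": TCP position; "orientation": TCP orientation; "force": force on the tool from outside, world axes, zero at the start; "moment": the same for the moment, N m; "opening": finger opening in m; "gripper_force": force on a finger pad.
Only numpy, scipy, OpenCV 4.12 (cv2) and the standard library are available. Lean on these libraries where they do the work, as an engineer would, in place of code of your own. Each camera call takes 0.05 s, during which the arm holds its last target. There are 200 camera calls.

TASK

The last finished terracotta brick lies in the press's catch tray with only one end showing from under the yellow guard. Draw it out by that end until it is wholly clear of the guard, set it down and let go, then take it again round its middle and lift it into the grey tote, laying it gently flat on the tote's floor beside the brick already there. Do not drop it, and leave the tote, the other brick and everything else on the bench where they are.

Things in the scene. Friction and masses are not known exactly. Their poses are not given: they have to be found in the camera images.
- brick: the finished brick to collect: terracotta-coloured block 190 x 46 x 38 mm (x long, y wide, z high), about 0.55 kg; origin at the centre of its underside, x along its length. It starts lying flat in the catch tray; its -x end sticks out 55 to 75 mm from under the yellow guard, the rest is hidden under it.
- press: green bench press with aluminium catch tray, fixed. Origin at bench height on the tray's centre line, below the front lip of the yellow guard; +x points into the machine, -x out along the open tray. Tray: floor 6 mm above the bench, reaches out to x -0.24, open at that end, 190 mm wide, side rims 14 mm high. The green machine itself stands from x 0.17 on, 270 mm wide, up to 0.41 m high.
- guard_lip (a point): middle of the upper front edge of the yellow guard, 64 mm above the bench, over the press's origin. The guard is a flat cover over the tray, 190 mm wide, from x 0 to 0.17 of the press; its underside is 58 mm above the bench, its side cheeks 6 mm thick.
- tote: loose grey plastic open tote, outside 240 x 200 x 70 mm (x, y, z), walls and floor 5 mm thick, 1.6 kg; origin at the centre of its underside, x along its long side. Its +y half holds the earlier brick, its -y half is free.
- brick_in_tote: an earlier brick of the same shape and size (190 x 46 x 38 mm), lying flat along the tote's +y side; origin at the centre of its underside, x along its length. To be left alone.
- half_brick: half brick, 85 x 46 x 38 mm, a reject lying on the bench; origin at the centre of its underside. To be left alone.
- bowl: terracotta bowl, 130 mm across, 75 mm high, on the far side of the bench; origin at the centre of its underside. To be left alone.
- pot: dark-glazed pot, 110 mm across, 85 mm high, on the far side of the bench; origin at the centre of its underside. To be left alone.
- jar: white closed jar, 70 mm across, 90 mm high, on the far side of the bench; origin at the centre of its underside. To be left alone.
Mind the look-alikes: they are no part of the job. What is shaped like the brick but green is not meant.

How it is judged (in metres and radians):
On the way, in this order (a step that is already met when the one before it is completed fails the run):
1. the brick has been drawn wholly clear of the guard, and lies flat and still outside the tote, let go ((x of brick in the frame of press below -0.094 m or y of brick in the frame of press above 0.2 m or y of brick in the frame of press below -0.2 m) and height (world z) of brick below 0.02 m and angle between the z axis of brick and the z axis of press, either way round below 0.1 rad and linear speed of brick below 0.03 m/s and contact force between brick and the fingers below 0.3 N and contact force between brick and tote below 0.3 N), for 0.2 s.
2. the brick is held round its middle (TCP within 40 mm of mid-length) and lifted at least 45 mm off the bench (height (world z) of brick above 0.045 m and contact force between brick and the fingers above 1 N and x of the grasp point in the frame of brick between -0.04 and 0.04 m), for 0.1 s.
At the end, for the whole second after the job is handed in: Both bricks lie flat on the tote's floor inside its walls (underside within 5 mm of the floor, tilt under 0.08 rad), the collected brick at rest and released (z of brick in the frame of tote between 0.001 and 0.01 m and x of brick in the frame of tote between -0.03 and 0.03 m and y of brick in the frame of tote between -0.08 and 0.08 m and angle between the z axis of each of brick, brick_in_tote and the z axis of tote, either way round below 0.08 rad and z of brick_in_tote in the frame of tote between 0.001 and 0.01 m and x of brick_in_tote in the frame of tote between -0.03 and 0.03 m and y of brick_in_tote in the frame of tote between -0.08 and 0.08 m and linear speed of brick below 0.02 m/s and contact force between brick and the fingers below 0.3 N); the robot touches nothing.
It fails at once if the brick is dropped (falls free of the fingers by about 10 mm or more) (contact force between brick and the fingers below 0.3 N and linear speed of brick above 0.45 m/s).
It fails at once if the tote is shifted by more than 40 mm (distance of tote from where it was at the start of the episode above 0.04 m).
It fails at once if the earlier brick is shifted by more than 40 mm (distance of brick_in_tote from where it was at the start of the episode above 0.04 m).
It fails at once if the half brick, bowl, pot or jar is shifted by more than 30 mm (distance of any of half_brick, bowl, pot, jar from where it was at the start of the episode above 0.03 m).
It also fails if it takes over 48 s, if anything falls off the work surface, if the arm or the gripper's body presses on something with over 40 N, if the wrist force passes 120 N, or if a joint passes its speed limit or range.

## Working session

There is one attempt and no reset: what is moved stays moved. The work goes in short steps, Python scripts to look and compute and a shell command to move; the robot and the scene stay as the last step left them, time stands still between calls to the robot, and variables do not carry over. Pictures are saved under pics/ and viewed, at most 10 in all, crops included, and the job is handed in when it is done.

```bash
mkdir -p pics
cat > h.py <<'E'
import numpy as np, cv2
from plant import telemetry, snapshot, workorder, nets
def KD(s):
    return np.array([[s['fx'],0,s['cx']],[0,s['fy'],s['cy']],[0,0,1.]]), np.array([s['k1'],0,0,0,0.])
def toworld(s,uv,z):
    K,D=KD(s); p=cv2.undistortPoints(np.array(uv,float).reshape(-1,1,2),K,D).reshape(-1,2)
    R,_=cv2.Rodrigues(np.array(s['rvec'],float)); t=np.array(s['tvec'],float).ravel()
    c=-R.T@t; d=np.c_[p,np.ones(len(p))]@R
    return c+d*((z-c[2])/d[:,2])[:,None]
def topix(s,P):
    K,D=KD(s); return cv2.projectPoints(np.array(P,float).reshape(-1,1,3),np.array(s['rvec'],float),np.array(s['tvec'],float),K,D)[0].reshape(-1,2)
def save(s,n,box=None,k=1):
    f=s['frame'][:,:,::-1]
    if box: f=f[box[1]:box[3],box[0]:box[2]]
    cv2.imwrite('pics/'+n,cv2.resize(f,None,fx=k,fy=k,interpolation=cv2.INTER_CUBIC))
E
python3 - <<'E'
from h import *
np.set_printoptions(precision=3,suppress=True)
o=telemetry.get_obs();print(o['clock'],o['tool_pos'],o['orientation'],o['opening'])
S={n:snapshot(n) for n in('top','side')}
for n,s in S.items():
    R,_=cv2.Rodrigues(np.array(s['rvec'],float));print(n,'cam',-R.T@np.array(s['tvec']).ravel())
    for q in['brick','press','guard_lip','tote','brick_in_tote','half_brick']:
        for m in('landmark_of','masks_of'):
            try:
                for r in getattr(nets,m)(s,q)[:4]:
                    x='' 
                    if 'region' in r:
                        v,u=np.nonzero(r['region']);x=(len(u),u.min(),v.min(),u.max(),v.max())
                    print(n,m,q,np.round(r['uv'],1),round(r['confidence'],2),x)
            except Exception as e: print(n,m,q,e)
cv2.imwrite('pics/a.png',S['top']['frame'][:,:,::-1]);cv2.imwrite('pics/b.png',S['side']['frame'][:,:,::-1])
E
```

```text
0.0 [0.171 0.653 0.244] [179.906  -0.008 -14.662] 0.08765684851355256
top cam [ 0.325 -0.029  1.143]
top landmark_of brick [165.8 229. ] 0.82 
top landmark_of brick [162.9 324.1] 0.73 
top landmark_of brick [350.8 134.7] 0.27 
top masks_of brick [161.1 328.6] 0.71 (1964, np.int64(134), np.int64(288), np.int64(192), np.int64(367))
top masks_of brick [190.  227.8] 0.58 (620, np.int64(176), np.int64(217), np.int64(206), np.int64(237))
top landmark_of press [180.7 223.4] 0.79 
top landmark_of press [169.2 227.9] 0.51 
top masks_of press [101.6 218.8] 0.72 (26740, np.int64(0), np.int64(150), np.int64(277), np.int64(287))
top landmark_of guard_lip [173.5 219.9] 0.75 
top masks_of guard_lip [101.4 220.2] 0.87 (26699, np.int64(0), np.int64(150), np.int64(277), np.int64(286))
top landmark_of tote [420.3 250.9] 0.66 
top masks_of tote [433.4 247.3] 0.57 (8163, np.int64(373), np.int64(191), np.int64(484), np.int64(306))
top landmark_of brick_in_tote [396.1 256.7] 0.61 
top masks_of brick_in_tote [397.9 251.6] 0.95 (1469, np.int64(383), np.int64(213), np.int64(416), np.int64(292))
top landmark_o
[... 874 characters left out ...]
64(419))
side landmark_of tote [336.3 158.4] 0.81 
side masks_of tote [337.2 155. ] 0.68 (4344, np.int64(297), np.int64(123), np.int64(380), np.int64(184))
side landmark_of brick_in_tote [337.4 170.5] 0.45 
side masks_of brick_in_tote [337.  160.6] 0.52 (205, np.int64(307), np.int64(156), np.int64(368), np.int64(163))
side masks_of brick_in_tote [228.8 161.3] 0.15 (687, np.int64(218), np.int64(144), np.int64(240), np.int64(178))
side landmark_of half_brick [217.9 204. ] 0.66 
side masks_of half_brick [218.8 199.9] 0.98 (656, np.int64(205), np.int64(192), np.int64(239), np.int64(213))
side masks_of half_brick [264.  288.9] 0.36 (442, np.int64(248), np.int64(279), np.int64(273), np.int64(301))
```

View pics/a.png

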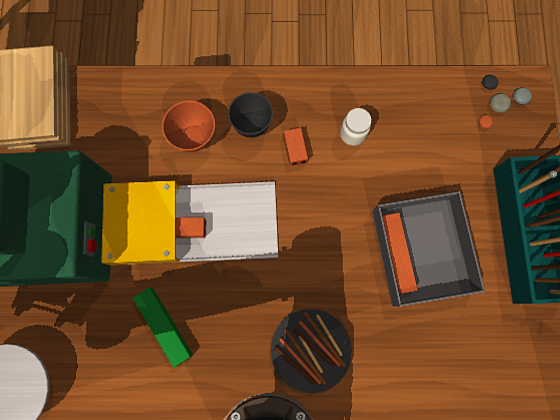

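View pics/b.png

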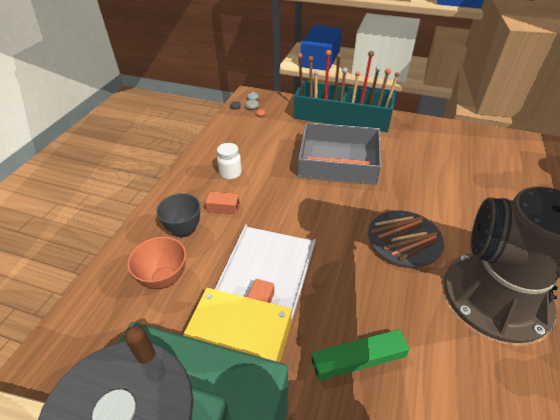

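The top view shows the terracotta end at (190,227) sticking out from the guard (lip around column 176). The green block at (161,328) is the look-alike. The earlier brick is at (400,252) in the tote, and the half brick is at (296,146). The one at (190,227) fits the description: it is terracotta, in the tray and under the guard. The side view agrees, with the brick end at (261,290). Next I'll measure it and confirm with one crop.

Run:
```python
from h import *
np.set_printoptions(precision=4,suppress=True)
s=snapshot('top');save(s,'c.png',(95,165,295,300),4)
hsv=cv2.cvtColor(s['frame'],cv2.COLOR_RGB2HSV)
def rect(mask,z,name):
    mask=mask.astype(np.uint8)
    n,l,st,_=cv2.connectedComponentsWithStats(mask);i=1+st[1:,4].argmax()
    c=max(cv2.findContours((l==i).astype(np.uint8),0,1)[0],key=cv2.contourArea).reshape(-1,2)
    w=toworld(s,c,z)[:,:2]
    r=cv2.minAreaRect((w*1000).astype(np.float32))
    print(name,np.array(r[0]),np.array(r[1]),r[2]);print(cv2.boxPoints(r))
for m in nets.masks_of(s,'brick')[:3]:
    print(m['uv'],m['confidence'])
    if abs(m['uv'][0]-190)<15 and abs(m['uv'][1]-227)<15: rect(m['region'],.044,'brick')
m=nets.masks_of(s,'tote')
if m: rect(m[0]['region'],.07,'tote')
m=nets.masks_of(s,'brick_in_tote')
if m: rect(m[0]['region'],.043,'bit')
F=s['frame'].astype(int)
yel=(hsv[...,0]>20)&(hsv[...,0]<32)&(hsv[...,1]>180)&(hsv[...,2]>150); rect(yel,.064,'guard')
tot=np.zeros_like(yel)
print(toworld(s,[s_['uv'] for s_ in nets.landmark_of(s,'guard_lip')[:1]],.064))
```

```text
[189.3, 227.8] 0.72
brick [508.3311 186.2895] [48.7215 71.2599] 0.015259455889463425
[[483.9608 221.913 ]
 [483.9798 150.6531]
 [532.7013 150.6661]
 [532.6824 221.9259]]
[164.0, 326.2] 0.66
tote [ 455.5115 -369.5893] [241.5444 215.4024] 9.695253372192383
[[ 318.3266 -283.7654]
 [ 354.602  -496.0912]
 [ 592.6965 -455.4133]
 [ 556.421  -243.0874]]
bit [ 447.9797 -312.7536] [190.6139  44.8568] 9.516221046447754
[[ 350.2763 -306.3906]
 [ 357.6923 -350.6302]
 [ 545.6831 -319.1166]
 [ 538.2671 -274.877 ]]
guard [518.9224 305.1701] [193.7478 169.001 ] 3.2387149333953857
[[417.4293 384.0627]
 [426.9771 215.3315]
 [620.4155 226.2775]
 [610.8677 395.0086]]
[[0.5205 0.219  0.064 ]]
```

View pics/c.png

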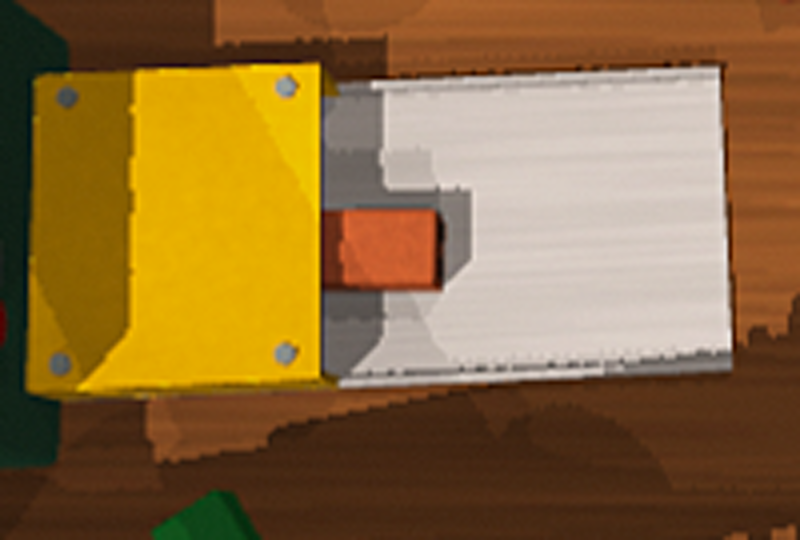

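The crop confirms it: the terracotta end at (190,227) is in the tray under the yellow guard, with about 65 mm showing. The brick's end is at world y≈0.156, x≈0.509, and the lip is at y≈0.221. I'll go around the green machine, staying on its low-x side.

```bash
for i in 1; do python3 -m creep '[[[0.056,0.105,0,0,1],[0.056,0.105,0,0,1],[0.056,0.105,0,0,1],[0.056,0.105,0,0,1],[0.056,0.105,0,0,1],[0.056,0.105,0,0,1],[0.056,0.105,0,0,1]]]'; python3 -m creep '[[[0.056,0.105,0,0,1],[0.056,0.105,0,0,1],[0.056,0.105,0,0,1],[0.056,0.105,0,0,1],[0.056,0.105,0,0,1],[0.056,0.105,0,0,1],[0.056,0.105,0,0,1],[0,0,0,0,1]]]'; done
python3 - <<'E'
from h import *
np.set_printoptions(precision=4,suppress=True)
# refine brick edges from colour, unoccluded view
s=snapshot('top');R=s['frame'].astype(int)
lab=(R[...,0]-R[...,2]>60)&(R[...,0]-R[...,1]>50)
for c in range(178,206,3):
    v=np.nonzero(lab[205:250,c])[0]+205
    if len(v): print(c,v.min(),v.max(),toworld(s,[[c,v.min()-.5],[c,v.max()+.5]],.044)[:,:2].ravel(),R[v.max()-3:v.max()+2,c,0])
E
```

```text
clock: 2.13
tool_pos: [0.2097, 0.4898, 0.2454]
orientation: [-180.0, 0.0, -14.7]
force: [0.7, -0.2, -0.1]
opening: 0.0877
gripper_force: 0.0
clock: 2.8
tool_pos: [0.2483, 0.3255, 0.2456]
orientation: [-180.0, 0.0, -14.7]
force: [-0.8, -1.4, -0.5]
opening: 0.0877
gripper_force: 0.0
178 218 234 [0.5315 0.2172 0.49   0.2154] [106 110 109 107  91]
181 217 234 [0.5339 0.21   0.49   0.2082] [196 196 211 165  86]
184 217 235 [0.5339 0.2028 0.4876 0.2009] [193 202 170  99  65]
187 217 234 [0.5339 0.1956 0.49   0.1939] [192 199 200 149  81]
190 217 234 [0.5339 0.1883 0.49   0.1867] [143  97 105 105  90]
193 217 235 [0.5339 0.1811 0.4876 0.1794] [111 107 107  90  69]
196 217 234 [0.5339 0.1739 0.49   0.1723] [106 108 112 109  88]
199 217 235 [0.5339 0.1666 0.4876 0.1651] [105 106 109  91  67]
202 218 235 [0.5315 0.1593 0.4876 0.1579] [108 107 108  88  69]
```

```bash
python3 -m creep '[[[0.1215,0.0312,0.04,0,1],[0.1215,0.0312,0.04,0,1],[0.1215,0.0312,0.04,0,1],[0.1215,0.0312,0.04,0,1],[0.1215,0.0312,0.04,0,1],[0.1215,0.0312,0.04,0,1]]]' && python3 -m creep '[[[0.1215,0.0312,0.04,0,1],[0.1215,0.0312,0.04,0,1],[0.1215,0.0312,0.04,0,1],[0.1215,0.0312,0.04,0,1],[0.1215,0.0312,0.04,0,1],[0.1215,0.0312,0.04,0,1]]]' && python3 -m creep '[[[0,0,0,0.07,1],[0,0,0,0.07,1],[0,0,0,0.07,1],[0,0,0,0.07,1],[0,0,0,0.07,1],[0,0,0,0.07,1]]]' && python3 -m creep '[[[0,0,0,0.07,1],[0,0,0,0.07,1],[0,0,0,0.07,1],[0,0,0,0.07,1],[0,0,0,0.07,1],[0,0,0,0.066,1],[0,0,0,0,1]]]'
```

```text
clock: 3.35
tool_pos: [0.3809, 0.2558, 0.1971]
orientation: [-180.0, -0.0, -14.6]
force: [0.0, -0.3, -0.7]
opening: 0.0874
gripper_force: 0.0
clock: 3.85
tool_pos: [0.5128, 0.1825, 0.1488]
orientation: [-180.0, -0.0, -14.6]
force: [-0.3, -0.1, 0.8]
opening: 0.0879
gripper_force: 0.0
clock: 4.35
tool_pos: [0.5117, 0.1832, 0.1492]
orientation: [-180.0, -0.0, -52.8]
force: [1.3, -0.3, 1.0]
opening: 0.0877
gripper_force: 0.0
clock: 4.93
tool_pos: [0.5116, 0.1833, 0.1492]
orientation: [-180.0, -0.0, -90.1]
force: [-0.7, 0.5, 0.9]
opening: 0.0873
gripper_force: 0.0
```

```bash
python3 -m creep '[[[0.025,0,0.1,0,1],[0,0,0.1,0,1],[0,0,0.1,0,1],[0,0,0.09,0,1],[0,0,0.07,0,1],[0,0,0.06,0,1],[0,0,0.03,0,1],[0,0,0.03,0,1]]]' && python3 -m creep '[[[0,0,0,0,1],[0,0,0,0,0.6],[0,0,0,0,0.5],[0,0,0,0,0.4],[0,0,0,0,0.3],[0,0,0,0,0],[0,0,0,0,0],[0,0,0,0,0]]]'
python3 - <<'E'
from h import *
s=snapshot('top');save(s,'d.png',(95,150,335,300),3)
E
```

```text
clock: 5.6
tool_pos: [0.5114, 0.1779, 0.0327]
orientation: [180.0, -0.0, -89.7]
force: [-0.4, 0.5, -0.2]
opening: 0.0876
gripper_force: 0.0
clock: 6.27
tool_pos: [0.511, 0.1775, 0.0335]
orientation: [180.0, -0.0, -89.9]
force: [-2.7, -0.5, 2.5]
opening: 0.0468
gripper_force: 1.4
```

View pics/d.png

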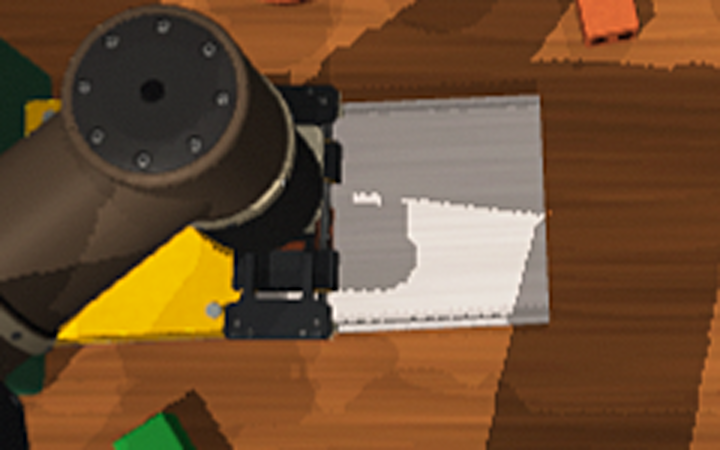

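The gripper is over the brick end, at about (290,245) in the crop, and the opening of 46.8 mm matches the brick's width. I'll finish closing, then pull it straight out.

```bash
python3 -m creep '[[[0,0,0,0,0],[0,0,0,0,0],[0,0,0,0,0],[0,0,0,0,0],[0.01,0,0,0,0],[0.02,-0.001,0,0,0],[0.03,-0.002,0,0,0],[0.04,-0.002,0,0,0]]]' && python3 -m creep '[[[0.05,-0.003,0,0,0],[0.05,-0.003,0,0,0],[0.05,-0.003,0,0,0],[0.05,-0.003,0,0,0],[0.05,-0.003,0,0,0],[0.05,-0.003,0,0,0],[0.05,-0.003,0,0,0],[0.05,-0.003,0,0,0]]]' && python3 -m creep '[[[0.05,-0.003,0,0,0],[0.05,-0.003,0,0,0],[0.05,-0.003,0,0,0],[0.04,-0.003,0,0,0],[0.03,-0.002,0,0,0],[0.015,-0.001,0,0,0],[0,0,0,0,0],[0,0,0,0,0]]]'
python3 - <<'E'
from h import *
s=snapshot('top');save(s,'e.png',(95,150,335,300),3)
E
```

```text
clock: 6.98
tool_pos: [0.513, 0.158, 0.0335]
orientation: [-179.9, 0.1, -89.9]
force: [-0.6, 4.5, 1.3]
opening: 0.046
gripper_force: 29.9
clock: 7.65
tool_pos: [0.5174, 0.0767, 0.0335]
orientation: [-180.0, 0.0, -89.9]
force: [-0.2, 5.4, 2.9]
opening: 0.0456
gripper_force: 29.9
clock: 8.32
tool_pos: [0.5204, 0.0296, 0.0335]
orientation: [180.0, -0.1, -89.9]
force: [2.8, -4.9, 5.1]
opening: 0.0459
gripper_force: 29.9
```

View pics/e.png

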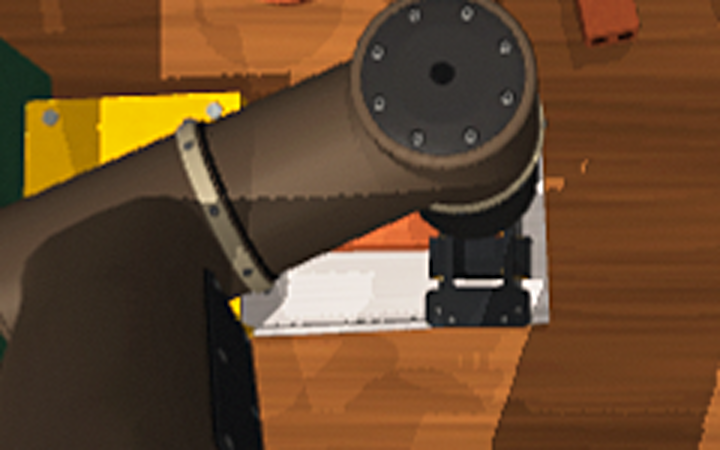

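```bash
python3 -m creep '[[[0,0,0,0,0.6],[0,0,0,0,0.7],[0,0,0,0,0.8],[0,0,0,0,0.8],[0,0,0,0,0.8],[0,0,0,0,0.8],[0,0,-0.03,0,0.8],[0,0,-0.08,0,0.8]]]' && python3 -m creep '[[[0,0,-0.14,0,0.8],[0,0,-0.14,0,0.8],[0,0,-0.14,0,0.8],[0.14,0,-0.14,0,0.8],[0.14,0,-0.14,0,0.8],[0.14,0,0,0,0.8],[0.14,0,0,0,0.8],[0.14,0,0,0,0.8]]]'
python3 - <<'E'
from h import *
np.set_printoptions(precision=4,suppress=True)
s=snapshot('top');save(s,'f.png')
for m in nets.masks_of(s,'brick')[:3]:
    v,u=np.nonzero(m['region']);print(m['uv'],m['confidence'],len(u),u.min(),u.max(),v.min(),v.max())
    c=max(cv2.findContours(m['region'].astype(np.uint8),0,1)[0],key=cv2.contourArea)
    r=cv2.minAreaRect((toworld(s,c,.044)[:,:2]*1000).astype(np.float32));print(r)
E
```

```text
clock: 9.03
tool_pos: [0.5189, 0.0302, 0.0541]
orientation: [179.8, -0.1, -89.9]
force: [-0.0, -0.8, 0.5]
opening: 0.0701
gripper_force: 0.0
clock: 9.7
tool_pos: [0.5206, -0.1104, 0.1968]
orientation: [-179.9, 0.0, -89.9]
force: [1.1, 0.6, -0.8]
opening: 0.0704
gripper_force: 0.0
[251.6, 222.6] 0.87 562 238 266 212 232
((520.5728149414062, 38.52523422241211), (48.94857406616211, 67.56173706054688), 0.0178842730820179)
[140.0, 299.5] 0.66 155 134 144 291 313
((330.9130859375, 299.14227294921875), (50.346946716308594, 23.224214553833008), 3.3187124729156494)
```

View pics/f.png

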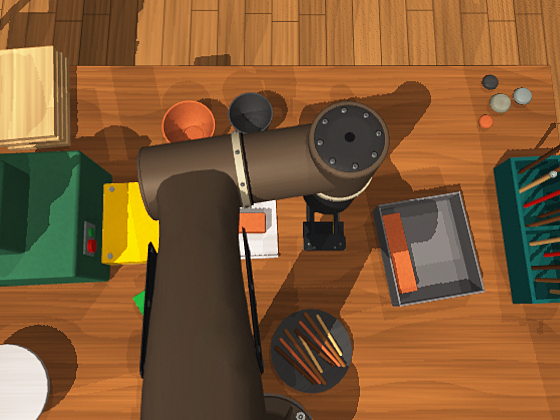

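The brick lies in the tray, its near end at pixel (265,222), so y≈0.008. Its centre is therefore at about (0.521, 0.103), clear of the guard. Next I'll grip it round the middle.

```bash
python3 -m creep '[[[-0.1334,0,0,0,0.8],[-0.1334,0,0,0,0.8],[-0.1334,0,0,0,0.8],[-0.1334,0,0,0,0.8],[-0.1334,0,0,0,0.8],[-0.1334,0,0,0,0.8],[-0.1334,0,0,0,0.8],[-0.1334,0,0,0,0.8]]]' && python3 -m creep '[[[0,0,0.12,0,0.8],[0,0,0.15,0,0.8],[0,0,0.15,0,0.8],[0,0,0.13,0,0.8],[0,0,0.1,0,0.8],[0,0,0.08,0,0.8],[0,0,0.05,0,0.8],[0,0,0.02,0,0.8]]]' && python3 -m creep '[[[0,0,0,0,0.8],[0,0,0,0,0.6],[0,0,0,0,0.5],[0,0,0,0,0],[0,0,0,0,0],[0,0,0,0,0],[0,0,0,0,0],[0,0,0,0,0]]]'
```

```text
clock: 10.47
tool_pos: [0.5198, 0.1058, 0.1959]
orientation: [-180.0, 0.0, -89.9]
force: [0.2, -1.0, -0.1]
opening: 0.0702
gripper_force: 0.0
clock: 11.13
tool_pos: [0.5195, 0.104, 0.0341]
orientation: [179.9, -0.1, -89.9]
force: [-0.1, 0.0, 0.4]
opening: 0.0696
gripper_force: 0.0
clock: 11.8
tool_pos: [0.5203, 0.1042, 0.0361]
orientation: [-180.0, 0.0, -89.9]
force: [-2.9, 0.8, 6.5]
opening: 0.0458
gripper_force: 30.0
```

Run:
```python
from h import *
np.set_printoptions(precision=4,suppress=True)
o=telemetry.get_obs();print(o['clock'],o['joint_pos'],o['gripper_force'])
s=snapshot('side');save(s,'g.png',(180,190,380,340),4)
```

```text
11.8 [ 32.5225  20.5397 -31.7692   0.0047 -37.6617 -32.4056] 29.975523054599762
```

View pics/g.png

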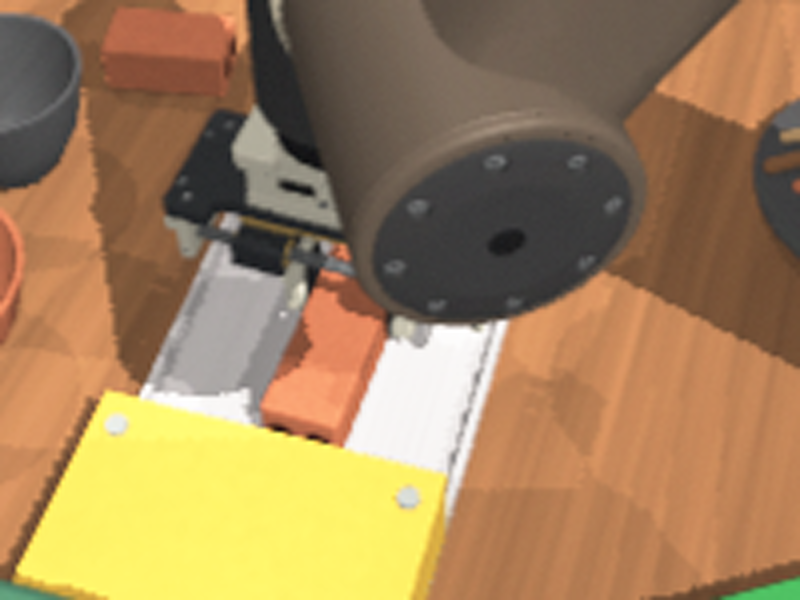

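The brick is gripped round its middle, clear of the guard; its far end is at about (315,400) in the crop. I'll lift it, and refine the tote pose by fitting its silhouette.

```bash
python3 -m creep '[[[0,0,-0.03,0,0],[0,0,-0.06,0,0],[0,0,-0.1,0,0],[0,0,-0.12,0,0],[0,0,-0.14,0,0],[0,0,-0.14,0,0],[0,0,-0.1,0,0],[0,0,-0.06,0,0]]]'
python3 - <<'E'
from h import *
from scipy.optimize import minimize
np.set_printoptions(precision=4,suppress=True)
def fit(q,dim,z0,x0,S):
    M=[(s,m[0]['region']) for s in S for m in [nets.masks_of(s,q)] if m]
    X=np.array([[a,b,c] for a in(-.5,.5) for b in(-.5,.5) for c in(0,1)])*dim
    def cost(p,one=None):
        c,s_=np.cos(p[2]),np.sin(p[2]); W=X@np.array([[c,s_,0],[-s_,c,0],[0,0,1]])+[p[0],p[1],z0]; t=0
        for s,m in M:
            im=np.zeros((1680,2240),np.uint8); h=cv2.convexHull(((topix(s,W)+.5)*4).astype(np.int32)); cv2.fillConvexPoly(im,h,255)
            im=cv2.resize(im,(560,420),interpolation=cv2.INTER_AREA)/255.
            t+=1-np.minimum(im,m).sum()/np.maximum(im,m).sum()
        return t
    r=minimize(cost,x0,method='Nelder-Mead',options=dict(initial_simplex=np.array(x0)+np.array([[0,0,0],[.01,0,0],[0,.01,0],[0,0,.05]])));print(q,len(M),r.x,np.degrees(r.x[2]),r.fun);return r.x
t,d=snapshot('top'),snapshot('side')
for S in([t],[d],[t,d]): x=fit('tote',[.24,.2,.07],0,[.457,-.377,.168],S)
b=fit('brick_in_tote',[.19,.046,.038],.005,[.448,-.313,.168],[t])
R=np.array([[np.cos(x[2]),np.sin(x[2])],[-np.sin(x[2]),np.cos(x[2])]]);print('bit in tote',R@(b[:2]-x[:2]))
for y in(-.0265,-.035):print(y,x[:2]+R.T@[0,y])
E
```

```text
clock: 12.52
tool_pos: [0.5205, 0.1042, 0.1879]
orientation: [-179.9, 0.1, -89.9]
force: [0.6, 1.3, -6.0]
opening: 0.0459
gripper_force: 30.0
tote 1 [ 0.4564 -0.3777  0.1647] 9.43612729517567 0.16743849633987684
tote 1 [ 0.4559 -0.3735  0.171 ] 9.796211783202011 0.6104800718024916
tote 2 [ 0.4567 -0.3774  0.1606] 9.204260268821562 0.781931567864553
brick_in_tote 1 [ 0.4482 -0.313   0.1738] 9.957540066971033 0.2496127317837007
bit in tote [0.0019 0.0649]
-0.0265 [ 0.461  -0.4035]
-0.035 [ 0.4623 -0.4119]
```

```bash
python3 -m creep '[[[0.06,0.007,0,0,0],[0.1,0.012,0,0,0],[0.127,0.015,0,0,0],[0.127,0.015,0,0,0],[0.127,0.015,0,0,0],[0.127,0.015,0,0,0],[0.127,0.015,0,0,0],[0.127,0.015,0,0,0]]]' && python3 -m creep '[[[0.127,0.015,0,0,0],[0.127,0.015,0,0,0],[0.1,0.012,0,0,0],[0.06,0.007,0,0,0],[0,0,0,0.03,0],[0,0,0,0.06,0],[0,0,0,0.07,0],[0,0,0,0.07,0]]]' && python3 -m creep '[[[0,0,0,0.07,0],[0,0,0,0.07,0],[0,0,0,0.07,0],[0,0,0,0.07,0],[0,0,0,0.07,0],[0,0,0,0.07,0],[0,0,0,0.07,0],[0,0,0,0.07,0]]]' && python3 -m creep '[[[0,0,0,0.07,0],[0,0,0,0.034,0],[0,0,0,0,0],[0,0,0,0,0]]]'
```

```text
clock: 13.53
tool_pos: [0.4978, -0.0819, 0.1845]
orientation: [179.9, -0.0, -89.9]
force: [0.5, 0.4, -5.7]
opening: 0.0458
gripper_force: 30.0
clock: 14.2
tool_pos: [0.4886, -0.1634, 0.1846]
orientation: [179.9, -0.0, -110.9]
force: [0.2, 0.5, -4.8]
opening: 0.046
gripper_force: 30.0
clock: 14.87
tool_pos: [0.4887, -0.1631, 0.1846]
orientation: [180.0, -0.1, -161.3]
force: [0.9, -0.7, -4.2]
opening: 0.0456
gripper_force: 30.0
clock: 15.2
tool_pos: [0.4888, -0.1631, 0.1848]
orientation: [180.0, -0.1, -170.2]
force: [0.1, -0.1, -5.1]
opening: 0.0457
gripper_force: 30.0
```

```bash
python3 -m creep '[[[0.016,-0.053,0,0,0],[0.031,-0.106,0,0,0],[0.031,-0.106,0,0,0],[0.036,-0.122,0,0,0],[0.036,-0.122,0,0,0],[0.036,-0.122,0,0,0],[0.036,-0.122,0,0,0],[0.036,-0.122,0,0,0]]]' && python3 -m creep '[[[0.036,-0.122,0,0,0],[0.031,-0.106,0,0,0],[0.017,-0.06,0,0,0],[0,0,0.06,0,0],[0,0,0.06,0,0],[0,0,0.06,0,0],[0,0,0,0,0],[0,0,0,0,0]]]'
python3 - <<'E'
from h import *
t=snapshot('top');save(t,'i.png',(340,130,520,330),3)
E
```

```text
clock: 15.87
tool_pos: [0.4669, -0.346, 0.1851]
orientation: [180.0, -0.0, -170.2]
force: [0.9, 0.1, -5.0]
opening: 0.0457
gripper_force: 30.0
clock: 16.53
tool_pos: [0.4601, -0.4038, 0.1487]
orientation: [179.9, -0.1, -170.3]
force: [-0.3, -0.7, -4.8]
opening: 0.0458
gripper_force: 30.0
```

View pics/i.png

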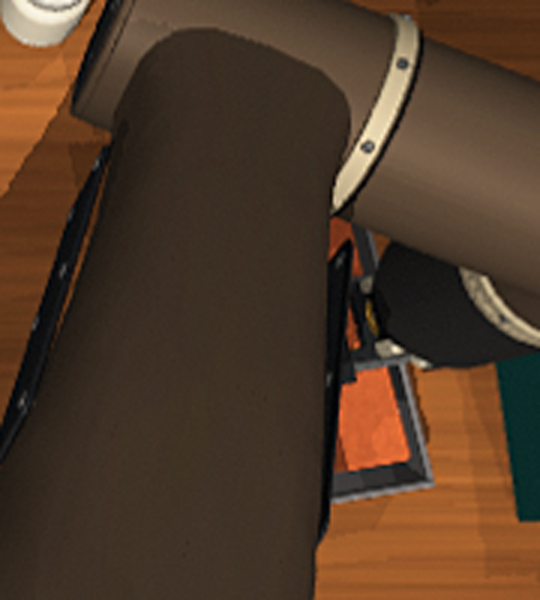

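The held brick is above the tote's free half, around (375,420) in the crop, and parallel to the wall. I'll check one corner numerically and lower partway.

```bash
python3 -c "
from h import *
s=snapshot('top');print(toworld(s,[[476.7,283.3]],.157),'expect .370 -.4425')" && python3 -m creep '[[[0,0,0.05,0,0],[0,0,0.07,0,0],[0,0,0.07,0,0],[0,0,0.07,0,0],[0,0,0.07,0,0],[0,0,0.06,0,0],[0,0,0.04,0,0],[0,0,0.02,0,0]]]'
```

```text
[[ 0.36957627 -0.44270301  0.157     ]] expect .370 -.4425
clock: 17.3
tool_pos: [0.4603, -0.4036, 0.0582]
orientation: [180.0, -0.1, -170.3]
force: [0.5, 0.1, -4.9]
opening: 0.0459
gripper_force: 30.0
```

```bash
python3 -m creep '[[[0,0,0.03,0,0],[0,0,0.03,0,0],[0,0,0.02,0,0],[0,0,0.01,0,0],[0,0,0.01,0,0],[0,0,0.005,0,0],[0,0,0,0,0],[0,0,0,0,0]]]'
```

```text
clock: 17.97
tool_pos: [0.4608, -0.404, 0.0386]
orientation: [-180.0, 0.0, -170.4]
force: [-0.5, 0.5, -6.2]
opening: 0.0462
gripper_force: 30.0
```

```bash
python3 -m creep '[[[0,0,0.006,0,0],[0,0,0.006,0,0],[0,0,0,0,0],[0,0,0,0,0]]]'; python3 -m creep '[[[0,0,0.005,0,0],[0,0,0,0,0],[0,0,0,0,0]]]'
```

```text
clock: 18.3
tool_pos: [0.4606, -0.4039, 0.0359]
orientation: [180.0, -0.0, -170.4]
force: [-0.6, 1.0, -6.4]
opening: 0.0456
gripper_force: 30.0
clock: 18.55
tool_pos: [0.4608, -0.404, 0.0351]
orientation: [-180.0, 0.0, -170.3]
force: [-0.8, 0.2, -4.1]
opening: 0.0459
gripper_force: 30.0
```

```bash
python3 -m creep '[[[0,0,0.005,0,0],[0,0,0,0,0],[0,0,0,0,0]]]'; python3 -m creep '[[[0,0,0.003,0,0],[0,0,0,0,0],[0,0,0,0,0]]]'
```

```text
clock: 18.8
tool_pos: [0.4608, -0.404, 0.0351]
orientation: [-180.0, 0.0, -170.3]
force: [-2.0, 2.8, 5.1]
opening: 0.0459
gripper_force: 30.0
clock: 19.05
tool_pos: [0.4608, -0.404, 0.0351]
orientation: [-180.0, 0.0, -170.3]
force: [-3.5, 4.1, 9.6]
opening: 0.0459
gripper_force: 30.0
```

The brick is resting on the tote floor: the force went from -5 N to +9 N. I'll open just enough to clear it, then rise.

```bash
python3 -m creep '[[[0,0,0,0,0.6],[0,0,0,0,0.66],[0,0,0,0,0.7],[0,0,0,0,0.7],[0,0,0,0,0.7],[0,0,-0.02,0,0.7],[0,0,-0.05,0,0.7],[0,0,-0.08,0,0.7]]]' && python3 -m creep '[[[0,0,-0.12,0,0.7],[0,0,-0.12,0,0.7],[0,0,-0.12,0,0.7],[0,0,-0.12,0,0.7],[0,0,-0.12,0,0.7],[0,0,-0.12,0,0.7],[0,0.12,0,0,0.7],[0,0.12,0,0,0.7]]]' && python3 -m creep '[[[0,0.13,0,0,0.7],[0,0.13,0,0,0.7],[0,0.13,0,0,0.7],[0,0.13,0,0,0.7],[0,0.13,0,0,0.7],[0,0.13,0,0,0.7],[0,0.1,0,0,0.7],[0,0,0,0,0.7]]]'
python3 - <<'E'
from h import *
t=snapshot('top');save(t,'j.png',(240,150,540,350),2.6)
E
```

```text
clock: 19.72
tool_pos: [0.4598, -0.4035, 0.0629]
orientation: [179.9, -0.1, -170.4]
force: [-0.2, -0.3, 0.1]
opening: 0.0611
gripper_force: 0.0
clock: 20.38
tool_pos: [0.4532, -0.3571, 0.2099]
orientation: [-179.9, 0.2, -170.4]
force: [-0.1, 0.6, -2.2]
opening: 0.0612
gripper_force: 0.0
clock: 21.05
tool_pos: [0.4224, -0.1808, 0.2086]
orientation: [180.0, 0.1, -170.3]
force: [-0.8, 0.0, 0.1]
opening: 0.0611
gripper_force: 0.0
```

View pics/j.png

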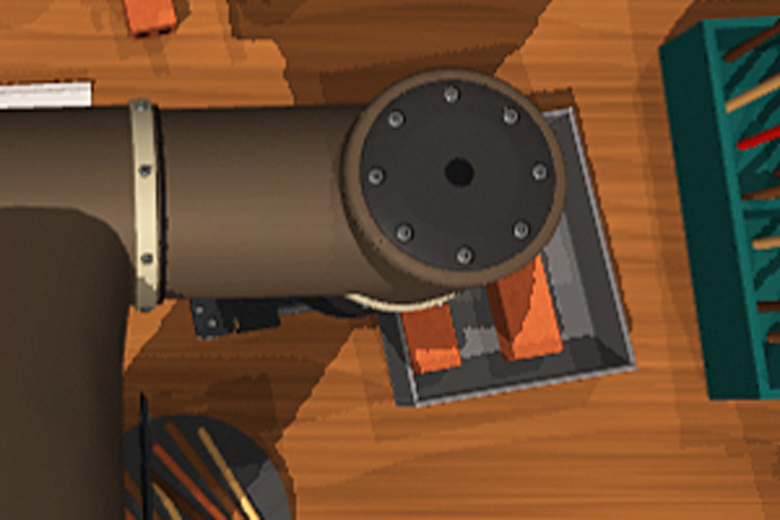

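Both bricks lie flat and parallel in the tote, the earlier one's end at (432,340) in the crop and the new one's at (530,310), and the gripper is clear of everything. I'll hand the job in.

```bash
python3 -c "
from h import *
print(workorder.close_job())"
```

```text
the job is handed in; nothing more can be done
None
```

I drew the brick clear of the guard, set it down and let go, then re-gripped it round its middle and laid it flat in the tote beside the earlier brick. The job is handed in at about 21 s; no verdict was returned.

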